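# Temperature check of a histology cold plate with a hand probe

## Robot

A 6-joint arm with a two-finger parallel gripper is mounted at the origin on the work surface. World frame = base frame: x ahead of the robot, y to its left, z up, the work surface at z = 0. Lengths are in m, angles in rad, forces in N, time in s.
With the tool pointing down it reaches from about 0.275 to 0.725 m from the base axis. Payload 5.6 kg.
Tool frame: the origin (TCP) lies midway between the tips of the shut fingers; the grasp point (between the pads) lies 19 mm behind it; z points along the fingers, y is the line along which they close (so a half turn about z gives the same grasp; the last joint's range is limited). The gripper opens to 85 mm and grips with 20 to 120 N. Pads are 22 mm wide; open, the fingers measure 114 mm over their backs; the gripper's body (76 mm by 85 mm) begins 54 mm behind the grasp point. The pads swing forward as they close: fully open they stand 13 mm farther back than shut.
Start: joints at [-1.02, 0.255, 0.108, 0, -1.424, -0.285], TCP at [0.144, -0.531, 0.206] pointing down, gripper open.
Joint ranges: [-2.95, 2.95], [-1.21, 1.97], [-1.09, 1.5], [-2.87, 1.71], [-2.94, -0.07], [-3.05, 3.05]. Speed limits (rad/s): [2.57, 2.57, 3.14, 3.14, 3.14, 3.14].

## Interface

Orientations are given as a unit quaternion [x, y, z, w].
In Python, from cell import arm gives the robot as it stands. The module is installed in compiled form; this text tells all that it offers.
- The arm moves only by the shell command python3 -m crank 'ROWS' [FORCE]. ROWS is JSON, a list of rows, each a list of 3 entries, a list of its own where there are three numbers: the closure, from -1 (fully open) to 1 (shut), so that 0 is half open, then the shift along the tool's x, y, z in m, then the turn about the tool's z in degrees. A call has 1 to 12 rows; each row is the pose to reach, as a shift and turn from the pose commanded when the call began, along the tool's axes at that moment; what a row does not reach only later rows make up. A row lasts 1/12 s, in which the tool goes at most 41.7 mm and 7.16 degrees, less where a joint would pass 70% of its speed; a pose out of reach is approached as far as the arm can. A call with a gripper value outside its range is refused whole. The fingers move at their own pace and stop on an object; FORCE is the grip in N (left out, the last holds). Time passes only in rows, so rows that repeat a pose let the fingers close. It gives the time, the measured TCP pose, the force, the opening and the grip force at its end, in the units of the state.
- arm.get_state(): the state, without advancing time (a new reading comes with each control period).
- arm.snapshot(name): name is "scene" or "side" or "wrist"; returns the picture (400x640x3 uint8, red, green, blue); there is no depth.
- arm.get_calibration(name): a dict with "K" (3x3 intrinsics, pixels), "dist" ([k1, k2, p1, p2, k3] as OpenCV has them; the pictures are not rectified), "pose" (4x4, takes a point from camera to world coordinates). Camera axes: x right, y up, looking along -z (the intrinsics and any distortion apply to the point x, -y, -z); pixel columns grow to the right and rows downward; lengths in m; the calibration is good to about 2 mm. A picture is of the moment at which its call begins: read the wrist's pose just before it. get_calibration takes no time and is no camera call; for the wrist camera it gives the pose at the moment of the call.
- arm.job_done(): hands the job in; it is judged then, once.
The state is a dict: "t": time; "qpos": joint angles; "joint_velocities": joint speeds; "joint_efforts": joint torques, N m; "tcp_pos": TCP position; "tool_rot": TCP orientation; "wrist_force": force on the tool from outside, world axes, zero at the start; "wrist_torque": the same for the moment, N m; "grip_width": finger opening in m; "grasp_force": force on a finger pad.
Only numpy, scipy, OpenCV 4.12 (cv2) and the standard library are available. Lean on these libraries where they do the work, as an engineer would, in place of code of your own. Each camera call takes 0.05 s, during which the arm holds its last target. There are 200 camera calls.

## Task

Check the cold plate's temperature: lift the surface probe out of its fork stand and, keeping it upright, press its sprung foot gently onto the middle of the round stud, then the square stud, then the long stud, staying still on each for about a second. Then hang the probe back upright in its fork and let go. Leave the two cassettes and the bottle where they are.

Things in the scene. Friction and masses are not known exactly. Their poses are not given: they have to be found in the camera images.
- probe_grip (a point): centre of the upright hand probe's grey handle, 26 x 26 mm (faces square to this point's x, y), 70 mm tall, z up. Below it: a black collar (40 mm diameter, 6 mm thick, underside 41 mm below this point), a steel shaft (10 mm diameter, 60 mm long) and the sprung foot, whose contact face is 119 mm below this point when not pressed. About 0.16 kg. At the start it hangs by its collar in the fork.
- foot: the probe's sprung foot: a flat steel disc of 12 mm diameter, 5 mm thick, on a thin rod that slides up into the shaft. Origin at the centre of its contact face (underside), z axis up along the probe. It yields up to 12 mm, pushing back with about 0.9 N at first and 4.5 N at full travel (0.3 N per mm); after that it is rigid.
- fork_seat (a point): where the collar's underside rests in the fixed fork stand: slot centre, level with the tine tops, 130 mm above the bench. Slot 20 mm wide, open to this point's -x; tines 20 mm wide, 8 mm thick, reaching 30 mm to -x of this point and back to a post 30 mm to its +x, no higher than the tines. Base 120 x 100 mm.
- cold_plate: the cold plate, a fixed white appliance 280 x 420 mm with a dark metal work plate 262 (x) x 336 (y) mm, whose top is 60 mm above the bench. Origin on the bench under the centre of the work plate. A raised control strip 68 mm wide along its +y end is up to 83 mm above the bench.
- stud_round: round aluminium stud on the work plate: 30 mm diameter, 6 mm high. Fixed. Origin at the centre of its underside; the flat top is 6 mm above, with a small dark dot at its middle
- stud_square: square aluminium stud on the work plate: 28 x 28 mm, 6 mm high. Fixed. Origin at the centre of its underside; the flat top is 6 mm above, with a small dark dot at its middle
- stud_long: long aluminium stud on the work plate: 20 mm (x) by 60 mm (y), 6 mm high. Fixed. Origin at the centre of its underside; the flat top is 6 mm above, with a small dark dot at its middle
- cassette_a: loose white tissue cassette with a wax block, 28 x 40 x 12 mm, lying on the work plate near its +x edge. Origin at the centre of its underside
- cassette_b: a second cassette like cassette_a, also near the +x edge of the work plate. Origin at the centre of its underside
- bottle: white plastic bottle, 60 mm diameter, 150 mm tall, standing on the bench beyond the stand. Origin at the centre of its underside
Not all that is in view belongs to the job. What is meant by the part that bears fork_seat is not red or yellow, and is the smaller of those in its own colour.

How it is judged:
On the way, in this order (a step that is already met when the one before it is completed fails the run):
1. the upright probe's foot presses on the middle of the round stud for half a second (contact force between foot and stud_round above 0.5 N and horizontal distance between foot and stud_round below 0.01 m and angle between foot's own z axis and vertical below 0.26 rad), for 0.5 s.
2. the upright probe's foot presses on the middle of the square stud for half a second (contact force between foot and stud_square above 0.5 N and horizontal distance between foot and stud_square below 0.01 m and angle between foot's own z axis and vertical below 0.26 rad), for 0.5 s.
3. the upright probe's foot presses on the middle of the long stud for half a second (contact force between foot and stud_long above 0.5 N and horizontal distance between foot and stud_long below 0.01 m and angle between foot's own z axis and vertical below 0.26 rad), for 0.5 s.
At the end, for the whole second after the job is handed in: The probe hangs at rest in its fork: its axis within 15 mm of the seat, its collar within 6 mm of lying on the tines, upright within 0.12 rad; every bystander is within 20 mm of where it stood (horizontal distance between probe_grip and fork_seat below 0.015 m and z of probe_grip in the frame of fork_seat between 0.035 and 0.047 m and angle between probe_grip's own z axis and vertical below 0.12 rad and linear speed of foot below 0.02 m/s and distance of each of cassette_a, cassette_b, bottle from where it was at the start of the episode below 0.02 m); the robot touches nothing.
It fails at once if the foot is pressed on anything with more than 15 N (well past the end of its spring) (contact force between foot and anything else above 15 N).
It fails at once if a cassette or the bottle is shifted by more than 20 mm (distance of any of cassette_a, cassette_b, bottle from where it was at the start of the episode above 0.02 m).
It also fails if it takes over 72 s, if anything falls off the work surface, if the arm or the gripper's body presses on something with over 40 N, if the wrist force passes 120 N, or if a joint passes its speed limit or range.

## Working session

There is one attempt and no reset: what is moved stays moved. The work goes in short steps, Python scripts to look and compute and a shell command to move; the robot and the scene stay as the last step left them, time stands still between calls to the robot, and variables do not carry over. Pictures are saved under pics/ and viewed, at most 10 in all, crops included, and the job is handed in when it is done.

```bash
mkdir -p pics
python3 - <<'E'
from cell import arm
import cv2,numpy as np
for n in ["scene","side"]:
    im=arm.snapshot(n); cv2.imwrite(f"pics/{n}0.png",im[:,:,::-1])
    c=arm.get_calibration(n); print(n,np.round(c["K"],1).tolist(),np.round(c["dist"],3),np.round(c["pose"],3).tolist())
s=arm.get_state();print(s)
E
```

```text
scene [[401.7, 0.0, 316.7], [0.0, 401.7, 198.3], [0.0, 0.0, 1.0]] [0.01 0.   0.   0.   0.  ] [[-0.566, -0.571, 0.595, 1.029], [0.824, -0.406, 0.395, 0.26], [0.016, 0.714, 0.7, 0.833], [0.0, 0.0, 0.0, 1.0]]
side [[466.6, 0.0, 318.6], [0.0, 466.6, 208.2], [0.0, 0.0, 1.0]] [0.014 0.    0.    0.    0.   ] [[0.848, 0.284, -0.448, -0.176], [-0.53, 0.443, -0.723, -1.109], [-0.007, 0.851, 0.526, 0.868], [0.0, 0.0, 0.0, 1.0]]
{'t': 0.1, 'qpos': array([-1.02041013e+00,  2.55698015e-01,  1.07107574e-01, -3.84951290e-04,
       -1.42388973e+00, -2.84581128e-01]), 'joint_velocities': array([ 0.00213375, -0.00110849,  0.00099783,  0.00102807,  0.00087325,
        0.0003393 ]), 'joint_efforts': array([-1.54748257e-03, -3.87603450e+01,  2.38473862e+01,  5.37779957e+00,
       -3.76709533e-03, -2.56443528e-06]), 'tcp_pos': array([ 0.14437548, -0.53020688,  0.20507613]), 'tool_rot': array([-1.32483501e-01,  9.91184835e-01,  8.46803514e-04, -1.67340105e-04]), 'wrist_force': array([ 0.85428012,  0.89906982, -0.61347396]), 'wrist_torque': array([-0.01989612,  0.0251032 ,  0.03420873]), 'grasp_force': 0.0, 'grip_width': 0.08527100394295316}
```

View pics/scene0.png

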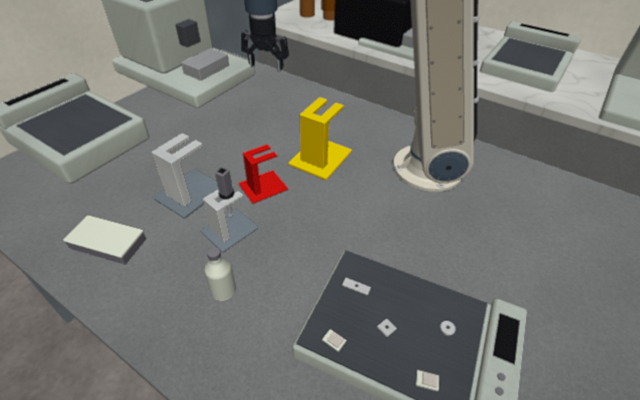

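View pics/side0.png

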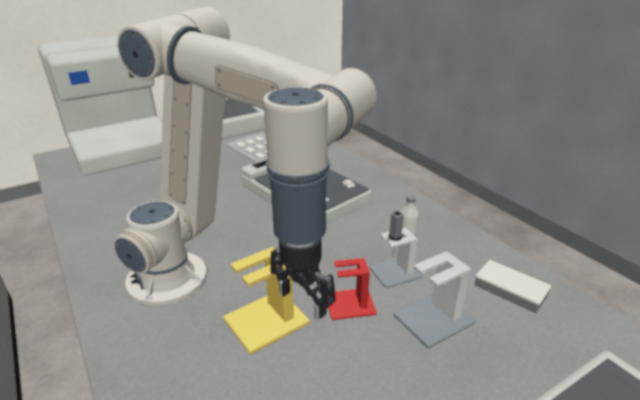

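Candidates for the fork: yellow (320,135), red (262,170), a larger grey one (178,170), and a smaller grey one holding the probe (225,205). The small grey one fits the description. Next I'll take close crops of it and of the plate.

Run:
```python
import cv2,numpy as np
a=cv2.imread("pics/scene0.png");b=cv2.imread("pics/side0.png")
R=lambda im,x,y,w,h,s:cv2.resize(im[y:y+h,x:x+w],None,fx=s,fy=s,interpolation=cv2.INTER_CUBIC)
A=R(a,190,160,80,100,5);B=R(b,360,190,80,100,5)
cv2.imwrite("pics/c1.png",np.hstack([A,B]))
cv2.imwrite("pics/c2.png",R(a,290,240,240,160,3.3333))
```

```text
(no output)
```

View pics/c1.png

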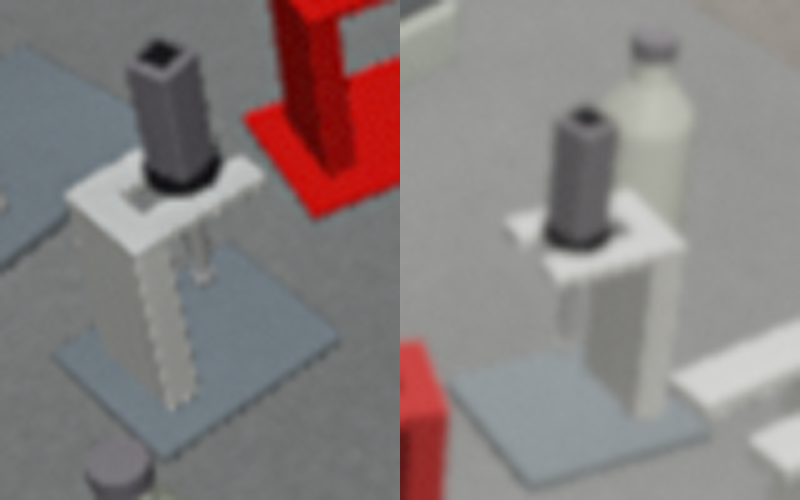

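View pics/c2.png

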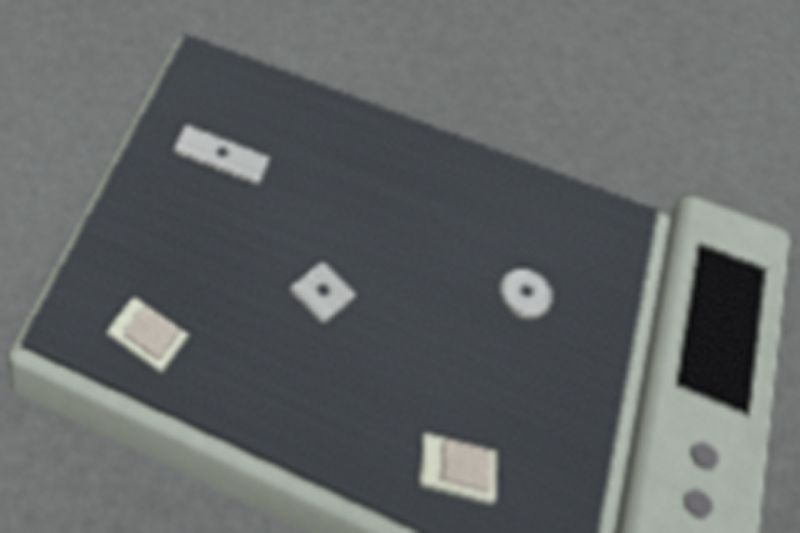

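The crop confirms the small grey fork holds the probe. The top of the handle is at about (222,171.5) in the scene view and (397,213) in the side view. The long, square and round stud dots are all clear in the scene view. Now I'll triangulate.

```bash
cat > h.py <<'E'
from cell import arm
import cv2,numpy as np
def ray(n,px,c=None):
    c=c or arm.get_calibration(n); P=np.array(c["pose"])
    u=cv2.undistortPoints(np.array([[px]],float),np.array(c["K"]),np.array(c["dist"]))[0,0]
    d=P[:3,:3]@np.array([u[0],-u[1],-1]); return P[:3,3],d/np.linalg.norm(d)
def atz(n,px,z,c=None):
    o,d=ray(n,px,c); return o+d*(z-o[2])/d[2]
def tri(*rs):
    A=sum(np.eye(3)-np.outer(d,d) for o,d in rs); b=sum((np.eye(3)-np.outer(d,d))@o for o,d in rs)
    p=np.linalg.solve(A,b); return p,[np.linalg.norm((np.eye(3)-np.outer(d,d))@(p-o)) for o,d in rs]
E
python3 - <<'E'
from h import *
np.set_printoptions(precision=4,suppress=True)
s1=lambda x,y:(190+(x+.5)/5-.5,160+(y+.5)/5-.5)
s2=lambda x,y:(360+(x-400+.5)/5-.5,190+(y+.5)/5-.5)
s3=lambda x,y:(290+(x+.5)*.3-.5,240+(y+.5)*.3-.5)
print("top",tri(ray("scene",s1(162,60)),ray("side",s2(585,118))))
for nm,p in dict(R1=(135,250),L1=(68,197),tipR=(262,173)).items(): print(nm,atz("scene",s1(*p),.13))
for nm,p in dict(R1=(632,190),L1=(685,243),tipL=(548,262),tipR=(505,220)).items(): print("side",nm,atz("side",s2(*p),.13))
print("tri L1",tri(ray("scene",s1(68,197)),ray("side",s2(685,243))))
print("scene handle corners");[print(atz("scene",s1(*p),.206)) for p in [(128,68),(160,38),(198,52),(163,80)]]
for nm,p in dict(long=(222,152),sq=(323,290),rnd=(527,291)).items(): print(nm,atz("scene",s3(*p),.066))
for nm,p in dict(c0=(183,35),c1=(22,345),c2=(660,212)).items(): print(nm,atz("scene",s3(*p),.06))
for nm,p in dict(ca=(463,467),cb=(148,333)).items(): print(nm,atz("scene",s3(*p),.07))
print("bottle",tri(ray("scene",s1(120,462)),ray("side",s2(655,40))))
E
```

```text
top (array([ 0.5505, -0.3295,  0.2042]), [np.float64(0.0005992337665102807), np.float64(0.0005992337665100782)])
R1 [ 0.6042 -0.3115  0.13  ]
L1 [ 0.597  -0.3643  0.13  ]
tipR [ 0.5287 -0.2979  0.13  ]
side R1 [ 0.6043 -0.3146  0.13  ]
side L1 [ 0.5944 -0.3691  0.13  ]
side tipL [ 0.5205 -0.3429  0.13  ]
side tipR [ 0.5257 -0.2994  0.13  ]
tri L1 (array([ 0.5961, -0.3666,  0.1279]), [np.float64(0.0006308471573071988), np.float64(0.0006308471573070976)])
scene handle corners
[ 0.5658 -0.3372  0.206 ]
[ 0.541  -0.3405  0.206 ]
[ 0.5381 -0.3185  0.206 ]
[ 0.5625 -0.3178  0.206 ]
long [0.5554 0.057  0.066 ]
sq [0.6056 0.1588 0.066 ]
rnd [0.5335 0.2628 0.066 ]
c0 [ 0.4817 -0.0187  0.06  ]
c1 [0.7384 0.0256 0.06  ]
c2 [0.426  0.3136 0.06  ]
ca [0.6581 0.2728 0.07  ]
cb [0.693 0.086 0.07 ]
bottle (array([ 0.7081, -0.2145,  0.1454]), [np.float64(0.00014307770605435273), np.float64(0.0001430777060540417)])
```

```bash
python3 -m crank '[[-1,[0,0,-0.04],0],[-1,[0,0,-0.08],0],[-1,[-0.03,0.006,-0.11],0],[-1,[-0.07,0.014,-0.11],0],[-1,[-0.11,0.022,-0.11],0],[-1,[-0.15,0.03,-0.11],0],[-1,[-0.19,0.037,-0.11],0],[-1,[-0.23,0.045,-0.11],0],[-1,[-0.27,0.053,-0.11],0],[-1,[-0.31,0.061,-0.11],0],[-1,[-0.35,0.069,-0.11],0],[-1,[-0.38,0.075,-0.11],0]]'
python3 -m crank '[[-1,[-0.03,0.006,0],5],[-1,[-0.064,0.012,0],10],[-1,[-0.064,0.012,0],10],[-1,[-0.064,0.012,0],10],[-1,[-0.064,0.012,0],10]]'
python3 - <<'E'
from h import *
np.set_printoptions(precision=4,suppress=True)
s=arm.get_state();c=arm.get_calibration("wrist")
im=arm.snapshot("wrist");cv2.imwrite("pics/w1.png",im[:,:,::-1])
print(s["tcp_pos"],s["tool_rot"],s["qpos"]);print(c)
def proj(p):
    P=np.linalg.inv(np.array(c["pose"]));q=P[:3,:3]@p+P[:3,3]
    return cv2.projectPoints(np.array([[q[0],-q[1],-q[2]]]),np.zeros(3),np.zeros(3),np.array(c["K"]),np.array(c["dist"]))[0].ravel()
print(proj(np.array([.5505,-.3295,.206])))
print("bigfork",tri(ray("scene",(155,151)),ray("side",(470,262))))
E
```

```text
t: 1.1
tcp_pos: [0.4938, -0.3563, 0.3148]
tool_rot: [-0.133, 0.991, 0.001, -0.0]
wrist_force: [0.7, -0.3, 0.1]
grip_width: 0.0858
grasp_force: 0.0
t: 1.52
tcp_pos: [0.55, -0.3301, 0.3154]
tool_rot: [-0.046, 0.999, 0.0, -0.001]
wrist_force: [-1.7, 0.0, -0.7]
grip_width: 0.0855
grasp_force: 0.0
[ 0.55   -0.3301  0.3154] [-0.0461  0.9989  0.0001 -0.0006] [-0.2973  0.462   0.6846  0.0002 -1.7946 -1.1812]
{'K': array([[291.2119,   0.    , 320.0881],
       [  0.    , 291.2119, 201.379 ],
       [  0.    ,   0.    ,   1.    ]]), 'dist': array([-0.0428,  0.    ,  0.    ,  0.    ,  0.    ]), 'pose': array([[-0.0929, -0.9504, -0.2969,  0.4739],
       [ 0.9957, -0.0883, -0.0289, -0.3372],
       [ 0.0013, -0.2983,  0.9545,  0.4836],
       [ 0.    ,  0.    ,  0.    ,  1.    ]])}
[320.252  191.9375]
bigfork (array([ 0.5764, -0.5569,  0.18  ]), [np.float64(0.005479017920255701), np.float64(0.005479017920255743)])
```

View pics/w1.png

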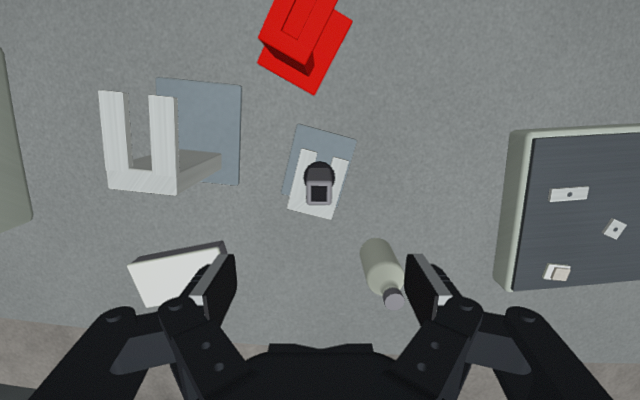

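The handle top is at (319,193) against a predicted (320,192), and it is square to the gripper. I'll descend and grasp.

```bash
python3 -m crank '[[-1,[0,0,0.03],0],[-1,[0,0,0.06],0],[-1,[0,0,0.09],0],[-1,[0,0,0.115],0],[-1,[0,0,0.135],0],[-1,[0,0,0.15],0],[-1,[0,0,0.159],0],[-1,[0,0,0.159],0],[-1,[0,0,0.159],0]]' 50
python3 -m crank '[[0,[0,0,0],0],[0,[0,0,0],0],[0.4,[0,0,0],0],[0.4,[0,0,0],0],[1,[0,0,0],0],[1,[0,0,0],0],[1,[0,0,0],0],[1,[0,0,0],0],[1,[0,0,0],0],[1,[0,0,0],0]]' 50
python3 - <<'E'
from cell import arm
s=arm.get_state();print(s["tcp_pos"],s["tool_rot"])
E
```

```text
t: 2.32
tcp_pos: [0.5497, -0.3308, 0.1578]
tool_rot: [-0.045, 0.999, -0.0, 0.0]
wrist_force: [1.0, -0.2, 0.4]
grip_width: 0.0857
grasp_force: 0.0
t: 3.15
tcp_pos: [0.5503, -0.3303, 0.1574]
tool_rot: [-0.046, 0.999, -0.0, 0.0]
wrist_force: [0.7, -0.1, 3.9]
grip_width: 0.0252
grasp_force: 53.6
[ 0.55030732 -0.33026774  0.15739815] [-4.56436719e-02  9.98957658e-01 -2.85697159e-04  4.12877960e-04]
```

```bash
python3 -m crank '[[1,[0,0,-0.01],0],[1,[0,0,-0.03],0],[1,[0,0,-0.055],0],[1,[0,0,-0.08],0],[1,[0,0,-0.105],0],[1,[0,0,-0.11],0],[1,[0,0.02,-0.11],0],[1,[0,0.05,-0.11],0],[1,[0,0.085,-0.11],0],[1,[0,0.12,-0.11],0],[1,[0,0.155,-0.11],0],[1,[0,0.19,-0.11],0]]' 50
python3 -m crank '[[1,[0,0.035,0],0],[1,[0,0.07,0],0],[1,[0,0.105,0],0],[1,[0,0.14,0],0],[1,[0,0.175,0],0],[1,[0,0.21,0],0],[1,[0,0.235,0],0],[1,[0,0.25,0],0],[1,[0,0.25,0],0],[1,[0,0.25,0],0]]' 50
python3 - <<'E'
from h import *
np.set_printoptions(precision=4,suppress=True)
s=arm.get_state();c=arm.get_calibration("wrist")
im=arm.snapshot("wrist");cv2.imwrite("pics/w2.png",im[:,:,::-1])
np.save("w2pose.npy",c["pose"]);print(s["tcp_pos"],s["tool_rot"],s["wrist_force"])
E
```

```text
t: 4.15
tcp_pos: [0.5318, -0.1392, 0.2661]
tool_rot: [-0.045, 0.999, 0.0, -0.001]
wrist_force: [1.5, -0.1, -0.6]
grip_width: 0.025
grasp_force: 53.1
t: 4.98
tcp_pos: [0.5094, 0.1087, 0.2662]
tool_rot: [-0.046, 0.999, -0.0, -0.001]
wrist_force: [-0.3, 0.1, -1.4]
grip_width: 0.0251
grasp_force: 53.0
[0.5094 0.1087 0.2662] [-0.0465  0.9989 -0.0002 -0.0009] [-0.2555  0.0634 -1.3926]
```

View pics/w2.png

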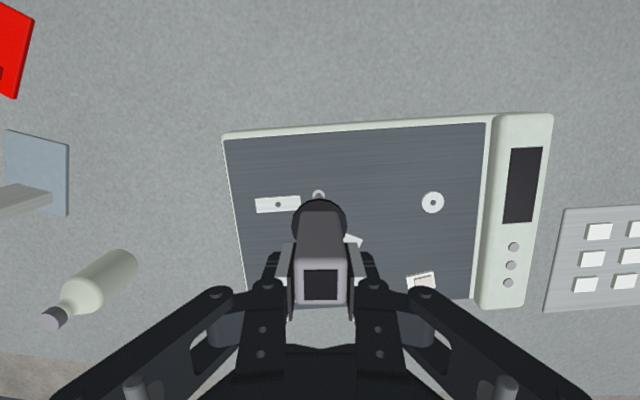

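The foot disc shows at (318,194), the round stud's dot at (432.5,202) and the long stud's dot at (278,205). The square stud is partly hidden.

Run:
```python
from h import *
np.set_printoptions(precision=4,suppress=True)
c=arm.get_calibration("wrist");c["pose"]=np.load("w2pose.npy")
s3=lambda x,y:(290+(x+.5)*.3-.5,240+(y+.5)*.3-.5)
for n,p,q in [("round",(432.5,202),(527,291)),("long",(278,205),(222,152))]:
    print(n,atz("wrist",p,.066,c),tri(ray("wrist",p,c),ray("scene",s3(*q))))
im=cv2.imread("pics/w2.png")
P=np.linalg.inv(c["pose"])
def proj(p):
    q=P[:3,:3]@p+P[:3,3]
    return cv2.projectPoints(np.array([[q[0],-q[1],-q[2]]]),np.zeros(3),np.zeros(3),c["K"],c["dist"])[0].ravel()
print("foot pred",proj(np.array([.5094,.1087,.1608])),"top collar edge",proj(np.array([.5094-.02,.1087,.2662-.0214])))
cv2.imwrite("pics/c3.png",cv2.resize(im[170:310,240:460],None,fx=3.6,fy=3.6,interpolation=cv2.INTER_CUBIC))
```

```text
round [0.5347 0.2622 0.066 ] (array([0.5343, 0.2624, 0.0668]), [np.float64(0.00048462363928976164), np.float64(0.00048462363928966645)])
long [0.5581 0.0573 0.066 ] (array([0.5571, 0.0577, 0.0688]), [np.float64(8.316091174338963e-06), np.float64(8.316091174313538e-06)])
foot pred [319.7834 192.5194] top collar edge [322.5006 197.4937]
```

View pics/c3.png

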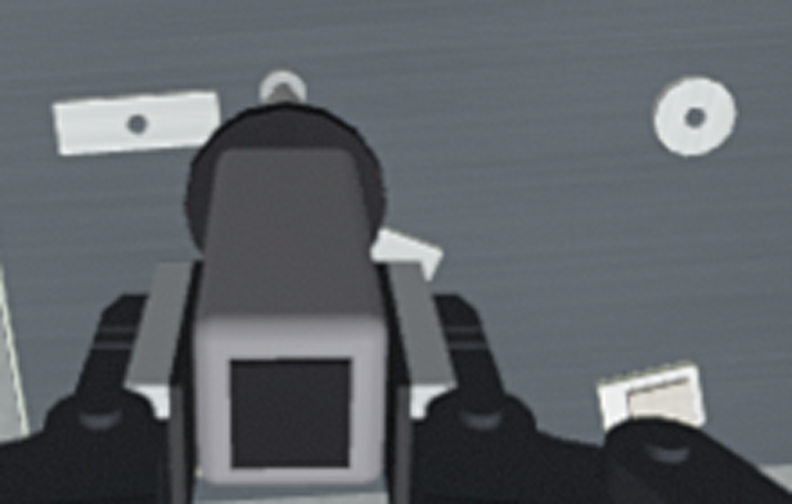

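```bash
python3 -m crank '[[1,[-0.008,0.03,0],0],[1,[-0.016,0.06,0],0],[1,[-0.024,0.09,0],0],[1,[-0.032,0.12,0],0],[1,[-0.038,0.145,0.01],0],[1,[-0.038,0.152,0.03],0],[1,[-0.038,0.152,0.055],0],[1,[-0.038,0.152,0.075],0],[1,[-0.038,0.152,0.085],0],[1,[-0.038,0.152,0.085],0],[1,[-0.038,0.152,0.085],0]]' 50
python3 -m crank '[[1,[0,0,0.003],0],[1,[0,0,0.006],0],[1,[0,0,0.009],0],[1,[0,0,0.012],0],[1,[0,0,0.014],0],[1,[0,0,0.014],0],[1,[0,0,0.014],0],[1,[0,0,0.014],0]]' 50
python3 - <<'E'
from h import *
np.set_printoptions(precision=4,suppress=True)
s=arm.get_state();print(s["tcp_pos"],s["wrist_force"])
a=arm.snapshot("side")
p=arm.get_calibration("side");P=np.linalg.inv(p["pose"])
q=P[:3,:3]@np.array([.534,.2625,.08])+P[:3,3];u=cv2.projectPoints(np.array([[q[0],-q[1],-q[2]]]),np.zeros(3),np.zeros(3),np.array(p["K"]),np.array(p["dist"]))[0].ravel();print(u)
b=arm.snapshot("scene")
R=lambda im,x,y:cv2.resize(im[y:y+100,x:x+80],None,fx=5,fy=5,interpolation=cv2.INTER_CUBIC)
u=u.astype(int)
cv2.imwrite("pics/c4.png",np.hstack([R(b,408,270),R(a,u[0]-40,u[1]-50)])[:,:,::-1])
E
```

```text
t: 5.95
tcp_pos: [0.5345, 0.262, 0.1824]
tool_rot: [-0.045, 0.999, -0.0, 0.0]
wrist_force: [-0.8, 0.4, -1.1]
grip_width: 0.0253
grasp_force: 53.0
t: 6.62
tcp_pos: [0.5342, 0.263, 0.1684]
tool_rot: [-0.046, 0.999, 0.0, 0.0]
wrist_force: [1.1, 0.4, 0.5]
grip_width: 0.0251
grasp_force: 53.3
[0.5342 0.263  0.1684] [1.1485 0.4192 0.5464]
[286.316  170.7076]
```

View pics/c4.png

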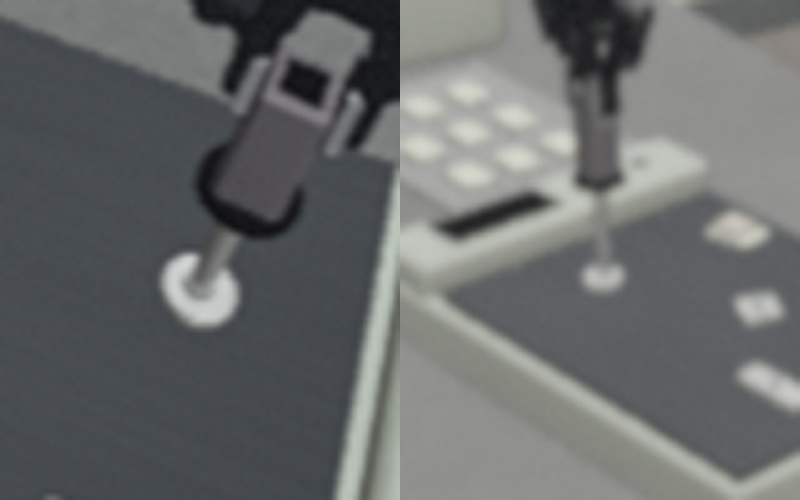

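The foot stands centred on the round stud in both views (about (200,285) in the left half, (602,275) in the right), and the wrist shows contact of about 1.8 N. I'll press slightly more and hold, and check the square stud from the side view.

```bash
python3 -m crank '[[1,[0,0,0.002],0],[1,[0,0,0.003],0],[1,[0,0,0.003],0],[1,[0,0,0.003],0],[1,[0,0,0.003],0],[1,[0,0,0.003],0],[1,[0,0,0.003],0],[1,[0,0,0.003],0],[1,[0,0,0.003],0],[1,[0,0,0.003],0],[1,[0,0,0.003],0],[1,[0,0,0.003],0]]' 50
python3 - <<'E'
from h import *
np.set_printoptions(precision=4,suppress=True)
s3=lambda x,y:(290+(x+.5)*.3-.5,240+(y+.5)*.3-.5)
sd=lambda x,y:(246+(x-400+.5)/5-.5,120+(y+.5)/5-.5)
print(tri(ray("scene",s3(323,290)),ray("side",sd(760,307))),atz("side",sd(602,276),.066))
s=arm.get_state();print(s["tcp_pos"],s["tool_rot"],s["wrist_force"])
E
```

```text
t: 7.72
tcp_pos: [0.534, 0.2629, 0.1649]
tool_rot: [-0.046, 0.999, 0.0, 0.0]
wrist_force: [0.9, 0.0, 1.1]
grip_width: 0.0251
grasp_force: 53.4
(array([0.6047, 0.1583, 0.0637]), [np.float64(0.00039576512618429914), np.float64(0.0003957651261841506)]) [0.5297 0.2584 0.066 ]
[0.534  0.2629 0.1649] [-0.0456  0.999   0.0001  0.0001] [0.8717 0.0378 1.0824]
```

```bash
python3 -m crank '[[1,[0,0,-0.01],0],[1,[0,0,-0.03],0],[1,[-0.008,-0.015,-0.04],0],[1,[-0.022,-0.04,-0.04],0],[1,[-0.036,-0.065,-0.04],0],[1,[-0.05,-0.09,-0.04],0],[1,[-0.061,-0.109,-0.04],0],[1,[-0.061,-0.109,-0.04],0],[1,[-0.061,-0.109,-0.03],0],[1,[-0.061,-0.109,-0.018],0],[1,[-0.061,-0.109,-0.014],0],[1,[-0.061,-0.109,-0.014],0]]' 50
python3 -m crank '[[1,[0,0,0.003],0],[1,[0,0,0.006],0],[1,[0,0,0.009],0],[1,[0,0,0.012],0],[1,[0,0,0.014],0],[1,[0,0,0.014],0],[1,[0,0,0.014],0],[1,[0,0,0.014],0]]' 50
python3 - <<'E'
from h import *
np.set_printoptions(precision=4,suppress=True)
s=arm.get_state();print(s["tcp_pos"],s["wrist_force"])
b=arm.snapshot("scene");a=arm.snapshot("side")
R=lambda im,x,y:cv2.resize(im[y:y+100,x:x+80],None,fx=5,fy=5,interpolation=cv2.INTER_CUBIC)
cv2.imwrite("pics/c5.png",np.hstack([R(b,347,260),R(a,278,132)])[:,:,::-1])
E
```

```text
t: 8.72
tcp_pos: [0.603, 0.1603, 0.1769]
tool_rot: [-0.046, 0.999, -0.001, -0.002]
wrist_force: [-0.5, 0.1, -0.8]
grip_width: 0.025
grasp_force: 53.0
t: 9.38
tcp_pos: [0.6048, 0.1601, 0.1654]
tool_rot: [-0.046, 0.999, 0.0, 0.0]
wrist_force: [0.0, 0.7, 1.3]
grip_width: 0.025
grasp_force: 53.4
[0.6048 0.1601 0.1654] [0.0069 0.6695 1.2926]
```

View pics/c5.png

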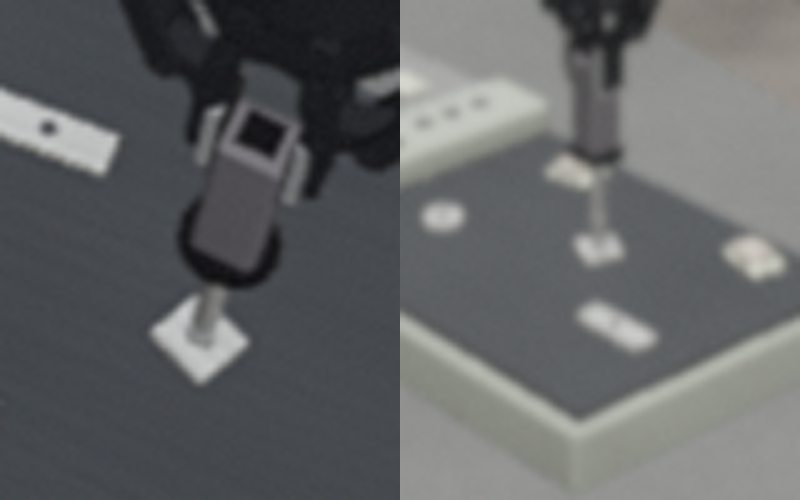

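The foot is centred on the square stud (about (203,338) in the left half). I'll hold there, then go to the long stud.

```bash
python3 -m crank '[[1,[0,0,0],0],[1,[0,0,0],0],[1,[0,0,0],0],[1,[0,0,0],0],[1,[0,0,0],0],[1,[0,0,0],0],[1,[0,0,0],0],[1,[0,0,0],0],[1,[0,0,0],0],[1,[0,0,0],0],[1,[0,0,0],0],[1,[0,0,0],0]]' 50
python3 -m crank '[[1,[0,0,-0.01],0],[1,[0,0,-0.03],0],[1,[0.008,-0.014,-0.04],0],[1,[0.02,-0.035,-0.04],0],[1,[0.035,-0.06,-0.04],0],[1,[0.048,-0.082,-0.04],0],[1,[0.058,-0.097,-0.04],0],[1,[0.058,-0.097,-0.04],0],[1,[0.058,-0.097,-0.03],0],[1,[0.058,-0.097,-0.018],0],[1,[0.058,-0.097,-0.014],0],[1,[0.058,-0.097,-0.014],0]]' 50
python3 -m crank '[[1,[0,0,0.003],0],[1,[0,0,0.006],0],[1,[0,0,0.009],0],[1,[0,0,0.012],0],[1,[0,0,0.014],0],[1,[0,0,0.014],0],[1,[0,0,0.014],0],[1,[0,0,0.014],0]]' 50
python3 - <<'E'
from h import *
np.set_printoptions(precision=4,suppress=True)
s=arm.get_state();print(s["tcp_pos"],s["wrist_force"])
b=arm.snapshot("scene");a=arm.snapshot("side")
R=lambda im,x,y:cv2.resize(im[y:y+100,x:x+80],None,fx=5,fy=5,interpolation=cv2.INTER_CUBIC)
cv2.imwrite("pics/c6.png",np.hstack([R(b,317,225),R(a,278,142)])[:,:,::-1])
E
```

```text
t: 10.48
tcp_pos: [0.6047, 0.1599, 0.1649]
tool_rot: [-0.046, 0.999, -0.0, 0.0]
wrist_force: [-0.4, 1.2, 1.2]
grip_width: 0.0249
grasp_force: 53.4
t: 11.48
tcp_pos: [0.5546, 0.0581, 0.1768]
tool_rot: [-0.046, 0.999, -0.0, -0.002]
wrist_force: [0.1, -0.2, -1.6]
grip_width: 0.0248
grasp_force: 53.0
t: 12.15
tcp_pos: [0.556, 0.0581, 0.1654]
tool_rot: [-0.046, 0.999, 0.0, 0.0]
wrist_force: [-0.3, 0.5, 0.9]
grip_width: 0.0246
grasp_force: 53.4
[0.556  0.0581 0.1654] [-0.2878  0.5233  0.874 ]
```

View pics/c6.png

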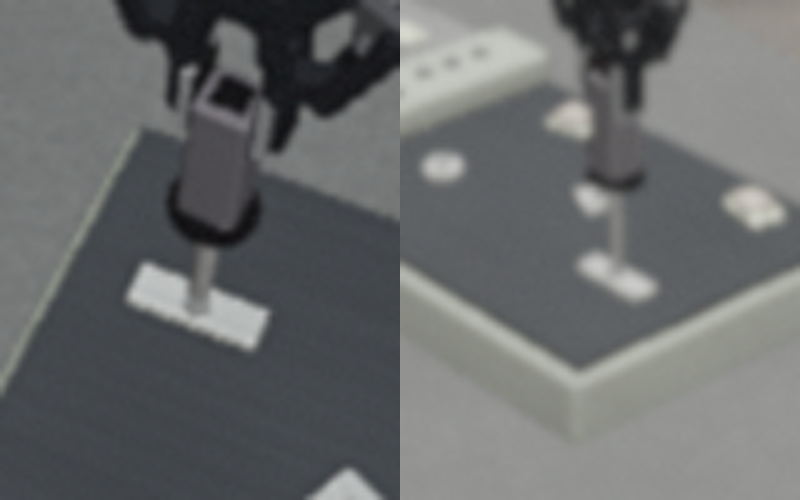

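The foot is centred on the long stud. I'll hold, then lift back to the stand, and check the slot centre numerically from the saved wrist picture.

```bash
python3 -m crank '[[1,[0,0,0],0],[1,[0,0,0],0],[1,[0,0,0],0],[1,[0,0,0],0],[1,[0,0,0],0],[1,[0,0,0],0],[1,[0,0,0],0],[1,[0,0,0],0],[1,[0,0,0],0],[1,[0,0,0],0],[1,[0,0,0],0],[1,[0,0,0],0]]' 50
python3 -m crank '[[1,[0,0,-0.01],0],[1,[0,0,-0.03],0],[1,[0,0,-0.06],0],[1,[0,0,-0.09],0],[1,[0,-0.02,-0.105],0],[1,[0,-0.05,-0.105],0],[1,[0,-0.085,-0.105],0],[1,[0,-0.12,-0.105],0],[1,[0,-0.155,-0.105],0],[1,[0,-0.19,-0.105],0],[1,[0,-0.19,-0.105],0],[1,[0,-0.19,-0.105],0]]' 50
python3 - <<'E'
from h import *
np.set_printoptions(precision=4,suppress=True)
s=arm.get_state();p=s["tcp_pos"];print(p,s["tool_rot"])
a=2*np.arctan2(s["tool_rot"][0],s["tool_rot"][1])
from scipy.spatial.transform import Rotation as Ro
print("shift",Ro.from_quat(s["tool_rot"]).as_matrix().T@(np.array([.5503,-.3303,.267])-p))
# slot edges in w1 (camera pose printed then)
c=arm.get_calibration("wrist")
c["pose"]=np.array([[-.0929,-.9504,-.2969,.4739],[.9957,-.0883,-.0289,-.3372],[.0013,-.2983,.9545,.4836],[0,0,0,1]])
g=cv2.cvtColor(cv2.imread("pics/w1.png"),cv2.COLOR_BGR2GRAY)
for v in range(148,164,3):
    b=np.where(g[v,285:365]>185)[0]+285
    sp=np.split(b,np.where(np.diff(b)>1)[0]+1)
    print(v,[(r[0],r[-1]) for r in sp if len(r)>2], [ [atz("wrist",(r[0]-.5,v),.13,c)[:2],atz("wrist",(r[-1]+.5,v),.13,c)[:2]] for r in sp if len(r)>2])
E
```

```text
t: 13.25
tcp_pos: [0.5558, 0.0581, 0.1649]
tool_rot: [-0.046, 0.999, 0.0, 0.0]
wrist_force: [1.2, -0.1, 2.4]
grip_width: 0.0249
grasp_force: 53.4
t: 14.25
tcp_pos: [0.5721, -0.133, 0.2692]
tool_rot: [-0.044, 0.999, 0.0, -0.001]
wrist_force: [-0.8, 1.1, -2.1]
grip_width: 0.0252
grasp_force: 53.1
[ 0.5721 -0.133   0.2692] [-0.0439  0.999   0.0001 -0.0014]
shift [ 0.039  -0.1946  0.0022]
148 [] []
151 [(np.int64(301), np.int64(311))] [[array([ 0.5226, -0.356 ]), array([ 0.5213, -0.3428])]]
154 [(np.int64(301), np.int64(315))] [[array([ 0.5262, -0.3557]), array([ 0.5245, -0.3376])]]
157 [(np.int64(300), np.int64(314))] [[array([ 0.5299, -0.3567]), array([ 0.5282, -0.3385])]]
160 [(np.int64(299), np.int64(314)), (np.int64(333), np.int64(344))] [[array([ 0.5337, -0.3576]), array([ 0.5319, -0.3382])], [array([ 0.5299, -0.3163]), array([ 0.5285, -0.3018])]]
163 [(np.int64(298), np.int64(309)), (np.int64(332), np.int64(347))] [[array([ 0.5375, -0.3586]), array([ 0.5361, -0.344 ])], [array([ 0.5336, -0.3172]), array([ 0.5318, -0.2977])]]
```

The slot centre at the seat comes out at y≈-0.331, which agrees with the pickup pose of -0.330. I'll return to that pose.

```bash
python3 -m crank '[[1,[0.006,-0.03,0],0],[1,[0.012,-0.06,0],0],[1,[0.018,-0.09,0],0],[1,[0.024,-0.12,0],0],[1,[0.03,-0.15,0],0],[1,[0.036,-0.18,0],0],[1,[0.039,-0.195,0],0],[1,[0.039,-0.195,0],0],[1,[0.039,-0.195,0],0],[1,[0.039,-0.195,0],0],[1,[0.039,-0.195,0],0]]' 50
python3 - <<'E'
from cell import arm
import numpy as np
from scipy.spatial.transform import Rotation as Ro
s=arm.get_state();p=s["tcp_pos"]
print(p,"shift",Ro.from_quat(s["tool_rot"]).as_matrix().T@(np.array([.5503,-.3303,.158])-p))
E
```

```text
t: 15.17
tcp_pos: [0.5523, -0.3275, 0.2702]
tool_rot: [-0.047, 0.999, 0.0, 0.0]
wrist_force: [-0.3, 0.1, -1.5]
grip_width: 0.0252
grasp_force: 53.1
[ 0.55232963 -0.32748821  0.27015829] shift [ 0.00230029 -0.00263614  0.11215733]
```

```bash
python3 -m crank '[[1,[0.002,-0.003,0],0],[1,[0.002,-0.003,0.005],0],[1,[0.002,-0.003,0.015],0],[1,[0.002,-0.003,0.025],0],[1,[0.002,-0.003,0.035],0],[1,[0.002,-0.003,0.045],0],[1,[0.002,-0.003,0.055],0],[1,[0.002,-0.003,0.065],0],[1,[0.002,-0.003,0.065],0],[1,[0.002,-0.003,0.065],0]]' 50
```

```text
t: 16.0
tcp_pos: [0.5499, -0.332, 0.2043]
tool_rot: [-0.046, 0.999, 0.0, -0.001]
wrist_force: [0.3, 0.2, -0.6]
grip_width: 0.0248
grasp_force: 53.0
```

```bash
python3 -m crank '[[1,[0,0.001,0.01],0],[1,[0,0.001,0.02],0],[1,[0,0.001,0.03],0],[1,[0,0.001,0.038],0],[1,[0,0.001,0.042],0],[1,[0,0.001,0.045],0],[1,[0,0.001,0.046],0],[1,[0,0.001,0.046],0],[1,[0,0.001,0.046],0],[1,[0,0.001,0.046],0]]' 50
```

```text
t: 16.83
tcp_pos: [0.5504, -0.3313, 0.1594]
tool_rot: [-0.046, 0.999, -0.0, 0.0]
wrist_force: [0.5, 0.4, -1.3]
grip_width: 0.0256
grasp_force: 53.0
```

Still about 1–2 mm up and hanging free. I'll lower a little more until the collar is seated.

```bash
python3 -m crank '[[1,[0,0,0.001],0],[1,[0,0,0.0015],0],[1,[0,0,0.002],0],[1,[0,0,0.002],0],[1,[0,0,0.002],0],[1,[0,0,0.002],0]]' 50
python3 - <<'E'
from cell import arm
for i in range(3): s=arm.get_state();arm.snapshot("side");print(s["tcp_pos"],s["wrist_force"])
E
```

```text
t: 17.33
tcp_pos: [0.5503, -0.3312, 0.1574]
tool_rot: [-0.046, 0.999, -0.0, 0.0]
wrist_force: [-0.5, 1.0, 2.4]
grip_width: 0.0251
grasp_force: 53.5
[ 0.55028598 -0.33120167  0.15741239] [-0.51483573  1.03102467  2.44307917]
[ 0.55030077 -0.33116628  0.1573709 ] [-1.15620557  0.6753808   2.47911965]
[ 0.55028935 -0.33117777  0.15738146] [-0.95748491  1.62218537  3.41408763]
```

Seated. I'll open gradually and then rise.

```bash
python3 -m crank '[[0.3,[0,0,0],0],[0.2,[0,0,0],0],[0.1,[0,0,0],0],[0,[0,0,0],0],[-0.3,[0,0,0],0],[-0.6,[0,0,0],0],[-1,[0,0,0],0],[-1,[0,0,0],0],[-1,[0,0,0],0],[-1,[0,0,0],0],[-1,[0,0,0],0]]' 20
python3 -m crank '[[-1,[0,0,-0.02],0],[-1,[0,0,-0.05],0],[-1,[0,0,-0.08],0],[-1,[0,0,-0.11],0],[-1,[0,0,-0.14],0],[-1,[0,0,-0.158],0],[-1,[0,0,-0.158],0],[-1,[0,0,-0.158],0],[-1,[0,0,-0.158],0],[-1,[0,0,-0.158],0]]' 20
python3 - <<'E'
from h import *
s=arm.get_state();print(s["tcp_pos"],s["wrist_force"])
im=arm.snapshot("wrist");cv2.imwrite("pics/w3.png",im[:,:,::-1])
b=arm.snapshot("scene");cv2.imwrite("pics/s3.png",b[:,:,::-1])
w1=cv2.imread("pics/w1.png")
t=w1[175:209,300:338]
r=cv2.matchTemplate(cv2.imread("pics/w3.png")[150:240,260:380],t,cv2.TM_CCOEFF_NORMED);_,m,_,l=cv2.minMaxLoc(r);print(m,l[0]+260,l[1]+150)
s0=cv2.imread("pics/scene0.png")
for n,(x,y,w,h) in dict(probe=(212,165,24,38),bottle=(203,248,34,54),ca=(413,367,28,24),cb=(320,327,28,24)).items():
    r=cv2.matchTemplate(b[:,:,::-1][y-20:y+h+20,x-20:x+w+20].copy(),s0[y:y+h,x:x+w],cv2.TM_CCOEFF_NORMED) if y+h+20<=400 else cv2.matchTemplate(b[:,:,::-1][y-20:400,x-20:x+w+20].copy(),s0[y:y+h,x:x+w],cv2.TM_CCOEFF_NORMED)
    _,m,_,l=cv2.minMaxLoc(r);print(n,round(m,3),l[0]-20,l[1]-20)
E
```

```text
t: 18.4
tcp_pos: [0.5502, -0.3311, 0.1569]
tool_rot: [-0.046, 0.999, 0.0, 0.0]
wrist_force: [-0.4, -0.6, 0.1]
grip_width: 0.0849
grasp_force: 0.0
t: 19.23
tcp_pos: [0.5498, -0.3308, 0.3134]
tool_rot: [-0.046, 0.999, 0.001, -0.001]
wrist_force: [0.1, -0.7, -0.0]
grip_width: 0.0854
grasp_force: 0.0
[ 0.54980331 -0.33080227  0.31340019] [ 0.13917087 -0.68113809 -0.0471436 ]
0.9956303238868713 300 176
probe 0.995 0 0
bottle 0.999 0 0
ca 1.0 0 0
cb 1.0 0 0
```

The probe, bottle and both cassettes match their starting places in the pictures to within a pixel. The gripper is clear, so I'm handing in.

```bash
python3 -c "
from cell import arm
print(arm.job_done())"
```

```text
the job is handed in; nothing more can be done
None
```

I pressed the probe on the round, square and long studs in that order, for over a second each, and hung it back upright in its fork. The final pictures show the cassettes and bottle unmoved, and the job is handed in, though no verdict came back.

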